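Hold a spring clamp open astride the end of a strip stood on edge

TASK

Stand the beech strip that leans on the two bench dogs upright on its long thin edge in the groove of the edge stand, fully down and roughly centred, and let go of it. Then pick up the spring clamp by its handles, squeeze it wide open and bring its jaws well over one overhanging end of the strip, one jaw on each side; finish while still holding it gaping there in the air, clear of the wood and the stand, ready for a pad to be slipped in. Leave the folding rule, the pencil and the sanding block where they lie.

Things in the scene. Friction and masses are not known exactly. Their poses are not given: they have to be found in the camera images.
- strip: Loose flat beech strip, 72 x 205 x 17 mm, 0.16 kg (the similar one on the drill stand is no part of the job). Origin: centre of one 72 x 205 face; x along the width, y along the length, z through the thickness, away from that face. Starts leaning on two bench dogs, 60 degrees from level: x points down its slope, z up and away from the robot; the face at z = 0 rests on the dogs.
- dog_left: Fixed bench dog: round wooden post, 40 mm diameter, 56 mm high; origin at the centre of its foot. A second, equal dog stands 150 mm from it along its -y. The strip's lower long edge stands on the bench on their far side (from the robot); its upper long edge leans back over their tops, near its ends, with a free gap of 110 mm between the dogs behind its middle.
- stand: Fixed edge stand: plywood base 84 x 110 x 12 mm with two cleats that form a straight groove along y, 20 mm wide (30 mm at the mouth, 5 mm chamfers), 28 mm deep, open at both ends. Origin: centre of the underside; x across the groove, z up. Groove floor at z = 12 mm, cleat tops at 40 mm. The strip stood in it reaches up to z = 84 mm and overhangs 47 mm at each end.
- clamp: Loose steel spring clamp, black grips and jaw pads, 158 mm long, 24 mm thick, 0.13 kg, lying flat. This entry is its -y arm. Origin: on the pivot axis, at the underside; z along the pivot, up. Shut, x is its centre line: jaw ends at x = +70 mm, handle ends at -88 mm. Handles: flat upright outer faces, 24 mm high, 58 mm apart over the outsides at x = -62 mm, 65 mm at -75 mm.
- clamp_arm (a joint): How far the clamp is squeezed open, rad: angle between its arms. 0 = shut, where its spring keeps it; 0.62 = wide open, handles almost meeting (about 18 mm over the outsides at 62 mm behind the pivot). Squeezed there it takes 6 N to start, 13 N wide open. The centre line of the open clamp is the entry's x axis turned by half this angle, counter-clockwise seen from above.
- jaw_fixed (a point): Point on the inner face of the jaw pad of the clamp's -y arm: 68 mm ahead of the pivot, 12 mm above the underside (half the thickness). Shut, it meets jaw_moving; wide open they are 41 mm apart.
- jaw_moving (a point): The same point on the jaw pad of the clamp's +y arm. The gaping jaws leave more than 33 mm between them from 35 mm ahead of the pivot to their ends when wide open.
- rule: Folded yellow rule, 16 x 203 x 13 mm, loose on the bench; bystander.
- pencil: Red pencil, 177 mm long, loose in front of the stand; bystander.
- sanding_block: Red sanding block with cork sole, 46 x 110 x 40 mm, loose; bystander.

How it is judged:
On the way, in this order (a step that is already met when the one before it is completed fails the run):
1. the strip stands upright on its long thin edge in the groove, fully down, and is let go (angle between the x axis of strip and the z axis of stand, either way round below 0.14 rad and angle between the y axis of strip and the y axis of stand, either way round below 0.12 rad and z of strip in the frame of stand between 0.043 and 0.053 m and x of strip in the frame of stand between -0.014 and 0.014 m and y of strip in the frame of stand between -0.03 and 0.03 m and contact force between each of the fingers, the arm and strip below 0.2 N), for 0.3 s.
2. the clamp is lifted off the bench and squeezed wide open in the gripper, the strip still standing (value of joint clamp_arm above 0.4 rad and height (world z) of clamp above 0.02 m and contact force between the fingers and clamp above 1 N and angle between the x axis of strip and the z axis of stand, either way round below 0.14 rad and angle between the y axis of strip and the y axis of stand, either way round below 0.12 rad and z of strip in the frame of stand between 0.043 and 0.053 m and x of strip in the frame of stand between -0.014 and 0.014 m and y of strip in the frame of stand between -0.03 and 0.03 m and contact force between the fingers and strip below 0.2 N), for 0.2 s.
At the end, for the whole second after the job is handed in: Strip on edge in the groove (8 deg, 5 mm; centred to 30 mm), untouched. Clamp held by the fingers, over 20 mm above the bench, open over 0.4 rad, touching neither strip nor stand; jaw points on opposite sides of the strip, 15 mm or more past one end, the pivot outside that end; all at rest (all of step 2 and contact force between clamp and strip below 0.2 N and contact force between clamp and stand below 0.2 N and x of jaw_fixed in the frame of strip between -0.035 and 0.035 m and x of jaw_moving in the frame of strip between -0.035 and 0.035 m and ((z of jaw_fixed in the frame of strip above 0.018 m and z of jaw_moving in the frame of strip below -0.001 m) or (z of jaw_moving in the frame of strip above 0.018 m and z of jaw_fixed in the frame of strip below -0.001 m)) and ((y of jaw_fixed in the frame of strip between 0.03 and 0.0875 m and y of jaw_moving in the frame of strip between 0.03 and 0.0875 m and y of clamp in the frame of strip between 0.103 and 0.2 m) or (y of jaw_fixed in the frame of strip between -0.0875 and -0.03 m and y of jaw_moving in the frame of strip between -0.0875 and -0.03 m and y of clamp in the frame of strip between -0.2 and -0.103 m)) and linear speed of each of clamp, strip below 0.02 m/s); the arm keeps its last pose, push and grip.
It fails at once if the folding rule is moved more than 30 mm (distance of rule from where it was at the start of the episode above 0.03 m).
It fails at once if the pencil is moved more than 30 mm (distance of pencil from where it was at the start of the episode above 0.03 m).
It fails at once if the sanding block is moved more than 30 mm (distance of sanding_block from where it was at the start of the episode above 0.03 m).
It also fails if it takes over 58 s, if anything falls off the work surface, if the arm or the gripper's body presses on something with over 40 N, if the wrist force passes 120 N, or if a joint passes its speed limit or range.

ROBOT

A 6-joint arm with a two-finger parallel gripper is mounted at the origin on a cart in front of the work surface, level with it; the furniture and walls round the work are solid. World frame = base frame: x ahead of the robot, y to its left, z up, the work surface at z = 0. Lengths are in m, angles in rad, forces in N, time in s.
With the tool pointing down it reaches from about 0.4 to 0.925 m from the base axis. Payload 3.4 kg.
Tool frame: the origin (TCP) lies at the very end of the fingers, on their centre line; the grasp point (between the pads) lies 19 mm behind it; z points along the fingers, y is the line along which they close (so a half turn about z gives the same grasp; the last joint's range is limited). The gripper opens to 85 mm and grips with 20 to 120 N. Pads are 22 mm wide; open, the fingers measure 114 mm over their backs; the gripper's body (76 mm by 85 mm) begins 54 mm behind the grasp point. The pads swing forward as they close: fully open they stand 13 mm farther back than shut.
Start: joints at [-1.3, 0.307, 1.506, -0, 1.328, -0.073], TCP at [0.194, -0.541, 0.231] pointing down, gripper open.
Joint ranges: [-3.12, 3.12], [-1.05, 2.28], [0.14, 2.33], [-1.42, 4.57], [0.1, 2.73], [-2.68, 2.68]. Speed limits (rad/s): [2.57, 2.57, 3.14, 3.14, 3.14, 3.14].

INTERFACE

Orientations are given as a unit quaternion [w, x, y, z].
In Python, from workcell import arm gives the robot as it stands.
- The arm moves only by the shell command python3 -m creep 'ROWS' [FORCE]. ROWS is a JSON object whose one key "commands" holds a list of rows, each a list of 3 entries, a list of its own where there are three numbers: the shift along the tool's x, y, z in m, then the turn, a rotation vector about the tool's x, y, z in degrees, then the closure, from -1 (fully open) to 1 (shut). A call has 1 to 12 rows; each row is the pose to reach, as a shift and turn from the pose commanded when the call began, along the tool's axes at that moment; what a row does not reach only later rows make up. A row lasts 1/12 s, in which the tool goes at most 41.7 mm and 7.16 degrees, less where a joint would pass 70% of its speed; a pose out of reach is approached as far as the arm can. A call with a gripper value outside its range is refused whole. The fingers move at their own pace and stop on an object; FORCE is the grip in N (left out, the last holds). Time passes only in rows, so rows that repeat a pose let the fingers close. It gives the time, the measured TCP pose, the force, the opening and the grip force at its end, in the units of the state.
- arm.state(): the state, without advancing time (a new reading comes with each control period).
- arm.snapshot(name): name is "scene" or "top"; returns the picture (420x560x3 uint8, red, green, blue); there is no depth.
- arm.get_calibration(name): a dict with "mtx" (3x3 intrinsics, pixels), "R" (3x3) and "t" (3): a world point X has camera coordinates R X + t. Camera axes: x right, y down, z forward; pixel columns grow to the right and rows downward; lengths in m; the calibration is good to about 2 mm. A picture is of the moment at which its call begins. get_calibration takes no time and is no camera call.
- arm.hand_in(): hands the job in; it is judged then, once.
Trained networks look in the newest picture that a camera, given by its name, has taken for a name from the list of things; names that differ only in an ending like _2 or _b are one class to them, and where a whole thing is asked for, a point or a joint stands for the part that bears it (a point fixed in the world has none). Each returns a list of dicts, best first, with "p" (0 to 1); they miss things now and then, are a little off and sometimes report something else, mostly with a low value. They report only what shows in the picture. A call takes as long as a camera call.
- arm.boxes_of(camera, label): "extent" ([left, top, width, height] in pixels, round what is visible of it).
- arm.tip_of(camera, label): "point" ([column, row] in pixels: a listed point, or the origin of a listed thing).
The state is a dict: "clock": time; "joint_pos": joint angles; "dq": joint speeds; "effort": joint torques, N m; "position": TCP position; "orientation": TCP orientation; "ft_force": force on the tool from outside, world axes, zero at the start; "ft_torque": the same for the moment, N m; "grip_width": finger opening in m; "grip_force": force on a finger pad.
Only numpy, scipy, OpenCV 4.12 (cv2) and the standard library are available. Lean on these libraries where they do the work, as an engineer would, in place of code of your own. Each camera call takes 0.05 s, during which the arm holds its last target. There are 200 camera calls.

## Working session

There is one attempt and no reset: what is moved stays moved. The work goes in short steps, Python scripts to look and compute and a shell command to move; the robot and the scene stay as the last step left them, time stands still between calls to the robot, and variables do not carry over. Pictures are saved under pics/ and viewed, at most 10 in all, crops included, and the job is handed in when it is done.

```bash
mkdir -p pics; cat > h.py <<'E'
import numpy as np, cv2, json
from workcell import arm
def cal(c):
    k=arm.get_calibration(c); return np.array(k["mtx"]),np.array(k["R"]),np.array(k["t"]).ravel()
def ray(c,px,z):
    K,R,t=cal(c); d=R.T@np.linalg.solve(K,[px[0],px[1],1]); o=-R.T@t
    return o+d*(z-o[2])/d[2]
def proj(c,X):
    K,R,t=cal(c); p=K@(R@np.array(X)+t); return p[:2]/p[2]
def save(c,n,s=None):
    im=arm.snapshot(c)[:,:,::-1]
    cv2.imwrite('pics/'+n,cv2.resize(im,(800,600)) if s else im); return im
E
python3 - <<'E'
from h import *
for c in("scene","top"):
    save(c,c+"0.png",1); K,R,t=cal(c); print(c,K.round(0).tolist(),(-R.T@t).round(3))
    for l in["strip","dog_left","stand","clamp","jaw_fixed","jaw_moving","rule","pencil","sanding_block"]:
        print(l,[(np.round(d["point"]).tolist(),round(d["p"],2),ray(c,d["point"],{"dog_left":0,"strip":.035,"jaw_fixed":.012,"jaw_moving":.012}.get(l,0)).round(3).tolist()) for d in arm.tip_of(c,l)[:3]])
s=arm.state();print(s)
E
```

```text
scene [[472.0, 0.0, 278.0], [0.0, 472.0, 209.0], [0.0, 0.0, 1.0]] [0.195 0.665 1.023]
strip [([258.0, 178.0], 0.66, [0.635, -0.167, 0.035])]
dog_left [([256.0, 213.0], 0.86, [0.599, -0.072, 0.0])]
stand [([292.0, 240.0], 0.58, [0.47, -0.029, 0.0]), ([273.0, 141.0], 0.22, [0.681, -0.362, 0.0])]
clamp [([317.0, 182.0], 0.81, [0.485, -0.253, 0.0])]
jaw_fixed [([312.0, 194.0], 0.59, [0.477, -0.194, 0.012])]
jaw_moving [([308.0, 196.0], 0.66, [0.486, -0.183, 0.012])]
rule [([275.0, 140.0], 0.71, [0.676, -0.368, 0.0])]
pencil [([321.0, 268.0], 0.77, [0.365, 0.022, 0.0])]
sanding_block [([288.0, 327.0], 0.84, [0.377, 0.206, 0.0]), ([317.0, 179.0], 0.45, [0.491, -0.267, 0.0])]
top [[402.0, 0.0, 272.0], [0.0, 402.0, 202.0], [0.0, 0.0, 1.0]] [ 0.387 -0.051  1.067]
strip [([304.0, 154.0], 0.88, [0.637, -0.173, 0.035])]
dog_left [([271.0, 169.0], 0.53, [0.606, -0.087, 0.0])]
stand [([242.0, 222.0], 0.66, [0.464, -0.009, 0.0])]
clamp [([331.0, 216.0], 0.75, [0.477, -0.247, 0.0]), ([157.0, 255.0], 0.55, [0.383, 0.215, 0.0])]
jaw_fixed [([307.0, 215.0], 0.84, [0.478, -0.179, 0.012])]
jaw_moving [([
[... 299 characters left out ...]
])]
{'clock': 1.0, 'joint_pos': array([-1.29947952e+00,  3.06779061e-01,  1.50641951e+00,  1.88541003e-05,
        1.32838676e+00, -7.35162578e-02]), 'dq': array([-0.00224668,  0.00105817,  0.00123751, -0.00064451, -0.00023061,
       -0.000157  ]), 'effort': array([-9.45790380e-04, -4.57487154e+01, -2.52341205e+01, -3.01866794e-04,
        8.45249888e-04, -1.28666767e-05]), 'position': array([ 0.19434693, -0.5411587 ,  0.23130953]), 'orientation': array([2.73666002e-06, 9.85173443e-01, 1.71561323e-01, 9.46791584e-06]), 'ft_force': array([ 0.03058945, -0.31595185,  0.57566214]), 'ft_torque': array([ 0.06868805,  0.03077816, -0.06134748]), 'grip_force': 0.0, 'grip_width': 0.08493410067481126}
```

View pics/top0.png

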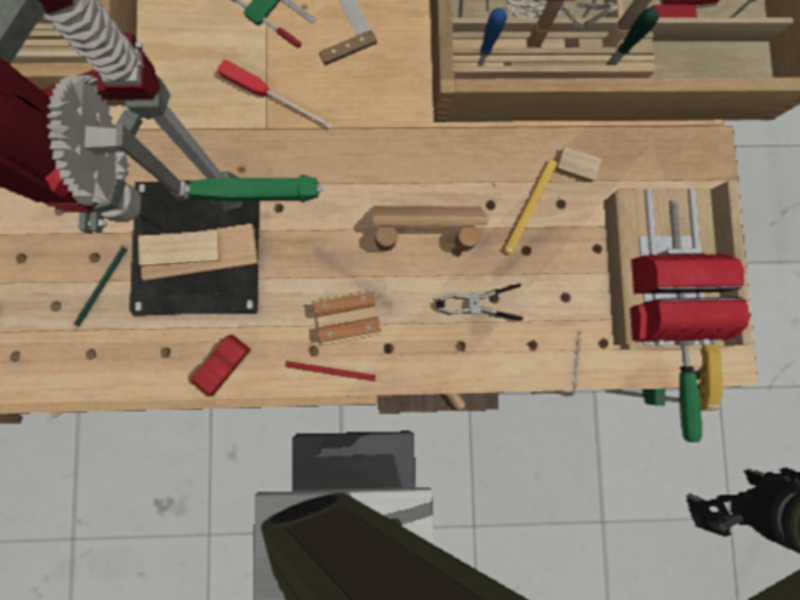

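View pics/scene0.png

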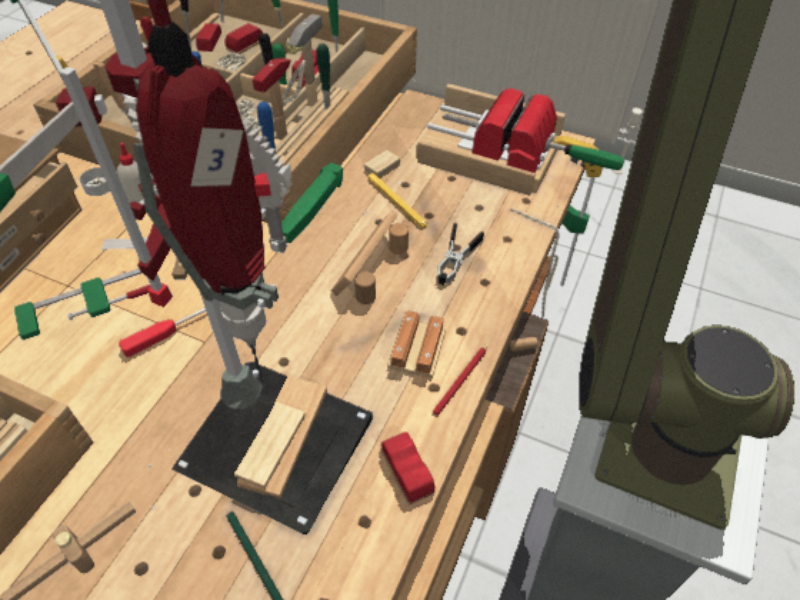

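The views show the stand as two orange cleats (top view ~(345,315)), the strip on the dogs at (430,220), the clamp at (475,303) with jaws to +y and handles to -y. I'll take closer crops next and segment the cleats.

```bash
python3 - <<'E'
from h import *
im=arm.snapshot("top")[:,:,::-1].copy()
cv2.imwrite('pics/topc.png',cv2.resize(im[120:270,205:405],(800,600),interpolation=cv2.INTER_CUBIC))
hsv=cv2.cvtColor(im,cv2.COLOR_BGR2HSV)
print(hsv[213,240],hsv[222,243],hsv[231,245],hsv[240,260])
im2=arm.snapshot("scene")[:,:,::-1].copy()
cv2.imwrite('pics/scenec.png',cv2.resize(im2[135:285,220:420],(800,600),interpolation=cv2.INTER_CUBIC))
for c in("top","scene"):
  for l in["strip","stand","clamp","dog_left","jaw_fixed"]: print(c,l,[(np.round(d["extent"],1).tolist(),round(d["p"],2)) for d in arm.boxes_of(c,l)[:2]])
E
```

```text
[ 13 128 159] [ 18  82 178] [ 13 130 157] [ 15  89 184]
top strip [([263.8, 146.7, 77.1, 9.4], 0.75)]
top stand [([216.2, 201.7, 49.2, 36.9], 0.92), ([352.2, 110.3, 38.3, 70.9], 0.73)]
top clamp [([303.1, 197.8, 61.8, 27.0], 0.66)]
top dog_left [([261.9, 157.8, 13.6, 18.5], 0.51)]
top jaw_fixed [([304.1, 199.3, 59.3, 28.6], 0.94), ([304.7, 210.4, 59.3, 18.4], 0.15)]
scene strip [([231.3, 148.5, 43.2, 57.7], 0.62)]
scene stand [([269.0, 215.6, 44.3, 46.8], 0.69)]
scene clamp []
scene dog_left [([245.0, 190.2, 18.2, 21.7], 0.82)]
scene jaw_fixed [([308.7, 155.7, 28.6, 41.4], 0.84)]
```

View pics/topc.png

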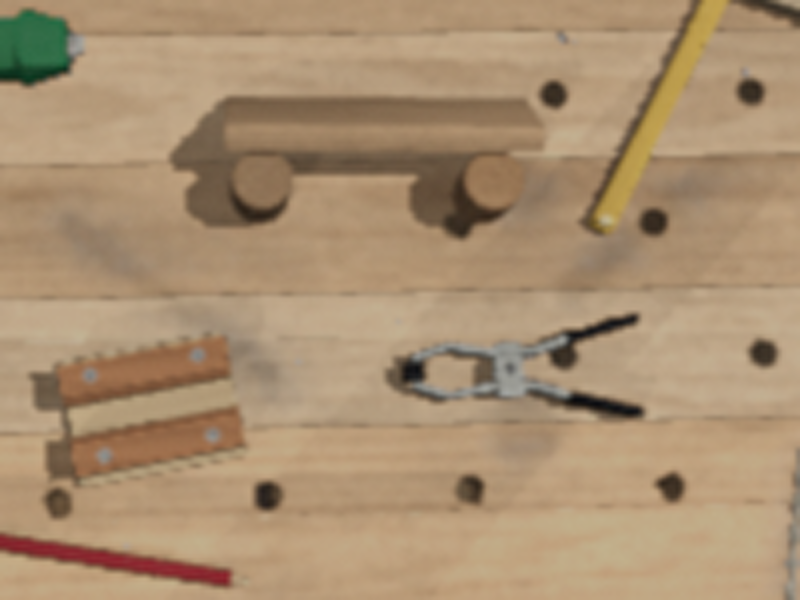

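View pics/scenec.png

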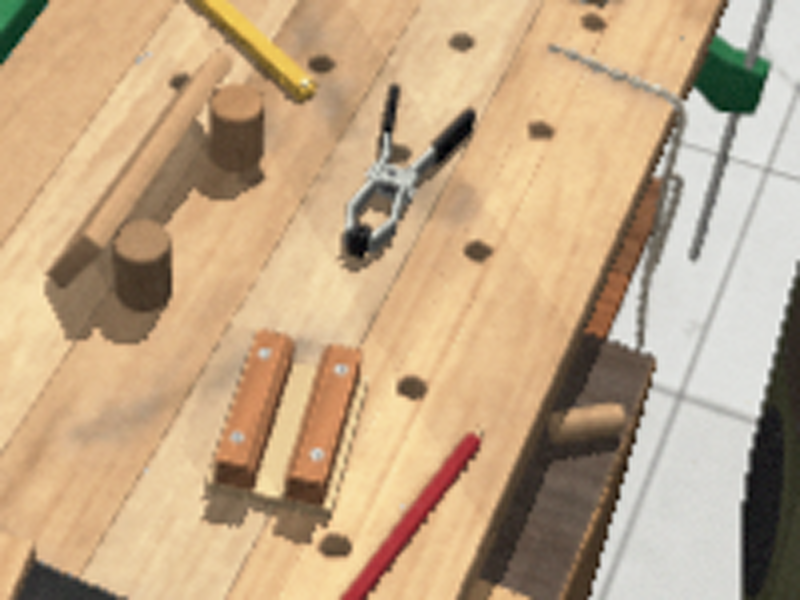

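Crops: the screw heads give the groove centre and direction (top crop (90,376),(198,355),(104,456),(212,435)). Dog tops are at (261,181) and (492,183), and the strip's upper edge runs from (226,150) to (545,150). Clamp pivot at (510,369), jaws at (411,371), handle ends (636,318) and (641,411).

```bash
python3 - <<'E'
from h import *
off={"top":(205,120),"scene":(220,135)}
def w(c,p,z): return ray(c,[(p[0]+.5)/4-.5+off[c][0],(p[1]+.5)/4-.5+off[c][1]],z)
for c,S in(("top",[(90,376),(198,355),(104,456),(212,435)]),("scene",[(237,437),(265,353),(316,455),(341,369)])):
    P=np.array([w(c,p,.04) for p in S]); d=P[0]-P[1]+P[2]-P[3]
    print(c,"stand",P.mean(0).round(4),"groove angle from +y (deg, ccw)",np.degrees(np.arctan2(-d[0],d[1])).round(1), np.linalg.norm(P[0]-P[1]),np.linalg.norm(P[0]-P[2]))
for c,D in(("top",[(261,181),(492,183)]),("scene",[(142,240),(237,102)])):
    P=[w(c,p,.056) for p in D]; d=P[0]-P[1]; print(c,"dogs",np.round(P,4).tolist(),np.linalg.norm(d),np.degrees(np.arctan2(-d[0],d[1])))
for p,z in(((226,150),.0624),((545,150),.0624),((228,124),.071),((528,124),.071),((230,97),.0085),((527,97),.0085)): print("strip",w("top",p,z).round(4))
for c,C in(("top",[(510,369),(411,371),(636,318),(641,411)]),("scene",[(393,175),(357,243),(394,90),(470,117)])):
    P=np.array([w(c,C[0],.026),w(c,C[1],.024),w(c,C[2],.024),w(c,C[3],.024)]); print(c,"clamp",P.round(4).tolist())
    d=P[1]-(P[2]+P[3])/2; print(np.degrees(np.arctan2(-d[0],d[1])),np.linalg.norm(d))
E
```

```text
top stand [ 0.4639 -0.0102  0.04  ] groove angle from +y (deg, ccw) 9.9 0.07025363869005777 0.051900357106305924
scene stand [ 0.4632 -0.0152  0.04  ] groove angle from +y (deg, ccw) 9.6 0.07067766826113488 0.0519224136952855
top dogs [[0.6053, -0.083, 0.056], [0.6018, -0.2317, 0.056]] 0.14872938062232816 -1.3599817923665702
scene dogs [[0.606, -0.0884, 0.056], [0.6031, -0.2381, 0.056]] 0.1496424655875374 -1.0976784812507214
strip [ 0.6244 -0.0609  0.0624]
strip [ 0.6215 -0.2655  0.0624]
strip [ 0.6392 -0.0624  0.071 ]
strip [ 0.6366 -0.2535  0.071 ]
strip [ 0.6736 -0.0648  0.0085]
strip [ 0.671  -0.2663  0.0085]
top clamp [[0.4842, -0.2441, 0.026], [0.4843, -0.1794, 0.024], [0.5166, -0.3293, 0.024], [0.4552, -0.3295, 0.024]]
0.6019671031928495 0.15005828171957164
scene clamp [[0.4814, -0.2452, 0.026], [0.4807, -0.1748, 0.024], [0.514, -0.33, 0.024], [0.4517, -0.327, 0.024]]
0.8134679933844271 0.15372743207611747
```

```bash
cat >> h.py <<'E'
from scipy.spatial.transform import Rotation as Ro
def pose():
    s=arm.state(); q=s["orientation"]; return np.array(s["position"]),Ro.from_quat([q[1],q[2],q[3],q[0]])
def target(yaw,tilt):
    # closing line (tool y) at world yaw (deg) from +x, tool tilted forward by tilt
    return Ro.from_euler('z',yaw,degrees=True)*Ro.from_matrix(np.array([[0,np.cos(np.radians(tilt)),np.sin(np.radians(tilt))],[1,0,0],[0,np.sin(np.radians(tilt)),-np.cos(np.radians(tilt))]]))
def go(X,R):
    p,r=pose(); s=arm.state()
    print("shift",(r.inv().apply(np.array(X)-p)).round(4).tolist(),"turn",np.degrees((r.inv()*R).as_rotvec()).round(1).tolist(),"at",p.round(4),s["clock"],"w",round(s["grip_width"],4),"f",s["ft_force"].round(1))
E
python3 - <<'E'
from h import *
T=target(-1.2,30); X=np.array([.645,-.163,.038]); go(X-.12*T.as_matrix()[:,2],T)
E
```

```text
shift [0.4959, -0.225, 0.0894] turn [-26.2, 18.1, -67.4] at [ 0.1943 -0.5412  0.2313] 1.6 w 0.0852 f [-0.   0.4 -0.1]
```

```bash
R='[[0.496,-0.225,0.089],[-26.2,18.1,-67.4],0]'; true; python3 -m creep '{"commands":[[[0.496,-0.225,0.089],[-26.2,18.1,-67.4],0],[[0.496,-0.225,0.089],[-26.2,18.1,-67.4],0],[[0.496,-0.225,0.089],[-26.2,18.1,-67.4],0],[[0.496,-0.225,0.089],[-26.2,18.1,-67.4],0],[[0.496,-0.225,0.089],[-26.2,18.1,-67.4],0],[[0.496,-0.225,0.089],[-26.2,18.1,-67.4],0],[[0.496,-0.225,0.089],[-26.2,18.1,-67.4],0],[[0.496,-0.225,0.089],[-26.2,18.1,-67.4],0],[[0.496,-0.225,0.089],[-26.2,18.1,-67.4],0],[[0.496,-0.225,0.089],[-26.2,18.1,-67.4],0],[[0.496,-0.225,0.089],[-26.2,18.1,-67.4],0],[[0.496,-0.225,0.089],[-26.2,18.1,-67.4],0]]}' 40
python3 - <<'E'
from h import *
T=target(-1.2,30); X=np.array([.645,-.163,.038]); go(X-.12*T.as_matrix()[:,2],T)
E
```

```text
clock: 2.6
position: [0.5483, -0.1964, 0.1499]
orientation: [0.184, 0.69, 0.676, 0.181]
ft_force: [-0.2, -1.0, 0.4]
grip_width: 0.0428
grip_force: 0.0
shift [0.0354, 0.0271, 0.0249] turn [-0.0, -0.1, -0.0] at [ 0.5483 -0.1964  0.1499] 2.6 w 0.0428 f [-0.2 -1.   0.4]
```

```bash
python3 -m creep '{"commands":[[[0.035,0.027,0.025],[0,0,0],0],[[0.035,0.027,0.025],[0,0,0],0],[[0.035,0.027,0.025],[0,0,0],0],[[0.035,0.027,0.025],[0,0,0],0],[[0.035,0.027,0.025],[0,0,0],0]]}'
python3 - <<'E'
from h import *
T=target(-1.2,30); X=np.array([.645,-.163,.038]); go(X,T)
im=arm.snapshot("scene")[:,:,::-1]; a=im[110:215,205:345]
im2=arm.snapshot("top")[:,:,::-1]; b=im2[100:205,235:375]
cv2.imwrite("pics/pre.png",np.hstack([cv2.resize(a,(400,300),interpolation=cv2.INTER_CUBIC),cv2.resize(b,(400,300),interpolation=cv2.INTER_CUBIC)]))
E
```

```text
clock: 3.02
position: [0.5845, -0.1635, 0.1426]
orientation: [0.184, 0.69, 0.676, 0.181]
ft_force: [-0.3, -0.1, -0.0]
grip_width: 0.0426
grip_force: 0.0
shift [0.0016, 0.0001, 0.1208] turn [-0.0, -0.1, -0.0] at [ 0.5845 -0.1635  0.1426] 3.0167 w 0.0426 f [-0.3 -0.1 -0. ]
```

View pics/pre.png

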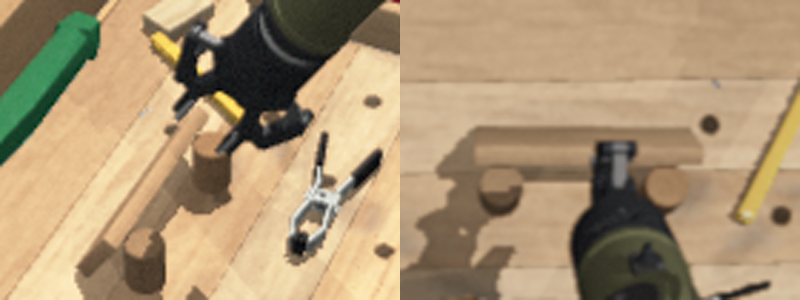

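The gripper lines up with the strip's middle between the dogs, with the jaws straddling its upper edge. Descending along the slope.

```bash
python3 -m creep '{"commands":[[[0.001,0,0.02],[0,0,0],0],[[0.001,0,0.04],[0,0,0],0],[[0.001,0,0.06],[0,0,0],0],[[0.001,0,0.075],[0,0,0],0],[[0.001,0,0.09],[0,0,0],0],[[0.001,0,0.1],[0,0,0],0],[[0.001,0,0.11],[0,0,0],0],[[0.001,0,0.12],[0,0,0],0],[[0.001,0,0.12],[0,0,0],0]]}'; python3 - <<'E'
from h import *
T=target(-1.2,30); X=np.array([.645,-.163,.038]); go(X,T)
E
```

```text
clock: 3.87
position: [0.6445, -0.1649, 0.0374]
orientation: [0.184, 0.691, 0.675, 0.181]
ft_force: [-0.2, -0.2, 0.6]
grip_width: 0.0427
grip_force: 0.0
shift [0.0019, 0.0007, -0.0003] turn [-0.1, -0.0, -0.2] at [ 0.6445 -0.1649  0.0374] 3.8667 w 0.0427 f [-0.2 -0.2  0.6]
```

No contact. Close.

```bash
python3 -m creep '{"commands":[[[0,0,0],[0,0,0],1],[[0,0,0],[0,0,0],1],[[0,0,0],[0,0,0],1],[[0,0,0],[0,0,0],1],[[0,0,0],[0,0,0],1],[[0,0,0],[0,0,0],1],[[0,0,0],[0,0,0],1],[[0,0,0],[0,0,0],1]]}' 40; python3 - <<'E'
from h import *
s=arm.state(); print(s["ft_force"],s["ft_torque"],s["grip_width"],s["grip_force"])
E
```

```text
clock: 4.53
position: [0.6451, -0.1636, 0.0393]
orientation: [0.185, 0.69, 0.676, 0.181]
ft_force: [-3.7, -1.8, 5.9]
grip_width: 0.0166
grip_force: 42.9
[-3.68956472 -1.77074181  5.94517959] [-0.27410188  0.34631948 -0.16273211] 0.016596633028379357 42.88812696933746
```

```bash
python3 -m creep '{"commands":[[[0,0.01,-0.017],[0,0,0],1],[[0,0.02,-0.035],[0,0,0],1],[[0,0.035,-0.061],[0,0,0],1],[[0,0.05,-0.087],[0,0,0],1],[[0,0.07,-0.121],[0,0,0],1],[[0,0.07,-0.121],[0,0,0],1],[[0,0.07,-0.121],[0,0,0],1]]}'; python3 - <<'E'
from h import *
go([.4636,-.0127,.135],target(9.75,0))
E
```

```text
clock: 5.12
position: [0.6466, -0.1637, 0.1815]
orientation: [0.187, 0.689, 0.676, 0.182]
ft_force: [0.7, -0.0, -2.7]
grip_width: 0.0164
grip_force: 41.7
shift [0.1475, -0.1839, -0.0536] turn [30.2, 2.9, -10.6] at [ 0.6466 -0.1637  0.1815] 5.1167 w 0.0164 f [ 0.7 -0.  -2.7]
```

```bash
python3 -m creep '{"commands":[[[0.025,-0.031,-0.009],[5,0.5,-1.8],1],[[0.049,-0.061,-0.018],[10,1,-3.5],1],[[0.074,-0.092,-0.027],[15,1.5,-5.3],1],[[0.098,-0.123,-0.036],[20,2,-7],1],[[0.123,-0.153,-0.045],[25,2.4,-8.8],1],[[0.1475,-0.184,-0.0536],[30.2,2.9,-10.6],1],[[0.1475,-0.184,-0.0536],[30.2,2.9,-10.6],1],[[0.1475,-0.184,-0.0536],[30.2,2.9,-10.6],1],[[0.1475,-0.184,-0.0536],[30.2,2.9,-10.6],1],[[0.1475,-0.184,-0.0536],[30.2,2.9,-10.6],1]]}'; python3 - <<'E'
from h import *
go([.4636,-.0127,.135],target(9.75,0))
im=arm.snapshot("scene")[:,:,::-1]; a=im[160:265,235:375]
im2=arm.snapshot("top")[:,:,::-1]; b=im2[160:265,180:320]
cv2.imwrite("pics/place.png",np.hstack([cv2.resize(a,(400,300),interpolation=cv2.INTER_CUBIC),cv2.resize(b,(400,300),interpolation=cv2.INTER_CUBIC)]))
E
```

```text
clock: 5.95
position: [0.4623, -0.0125, 0.1324]
orientation: [-0.003, 0.645, 0.764, -0.001]
ft_force: [0.2, -0.0, -1.9]
grip_width: 0.0163
grip_force: 41.6
shift [-0.0004, 0.0013, -0.0026] turn [-0.3, -0.2, -0.1] at [ 0.4623 -0.0125  0.1324] 5.95 w 0.0163 f [ 0.2 -0.  -1.9]
```

View pics/place.png

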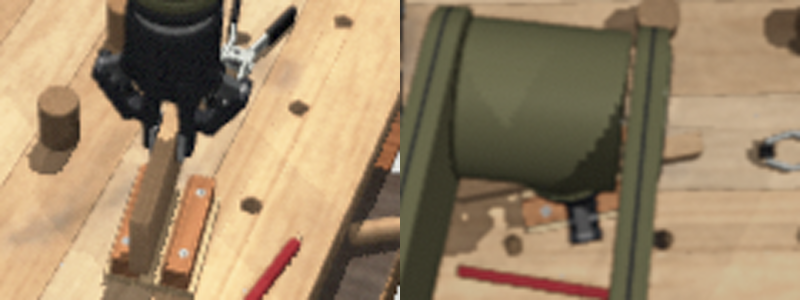

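The strip hangs upright and parallel over the groove. Lowering to just above the mouth, then into it with force checks.

```bash
python3 -m creep '{"commands":[[[0,0.001,0.02],[0,0,0],1],[[0,0.001,0.035],[0,0,0],1],[[0,0.001,0.045],[0,0,0],1],[[0,0.001,0.05],[0,0,0],1],[[0,0.001,0.054],[0,0,0],1],[[0,0.001,0.058],[0,0,0],1],[[0,0.001,0.062],[0,0,0],1],[[0,0.001,0.062],[0,0,0],1]]}'; python3 - <<'E'
from h import *
go([.4636,-.0127,.051],target(9.75,0))
E
```

```text
clock: 6.72
position: [0.4626, -0.012, 0.0707]
orientation: [-0.003, 0.645, 0.764, -0.001]
ft_force: [0.5, -0.7, -2.0]
grip_width: 0.0165
grip_force: 41.5
shift [-0.0009, 0.0009, 0.0197] turn [-0.3, -0.1, -0.1] at [ 0.4626 -0.012   0.0707] 6.7167 w 0.0165 f [ 0.5 -0.7 -2. ]
```

```bash
python3 -m creep '{"commands":[[[0,0,0.004],[0,0,0],1],[[0,0,0.008],[0,0,0],1],[[0,0,0.012],[0,0,0],1],[[0,0,0.016],[0,0,0],1],[[0,0,0.016],[0,0,0],1]]}'; python3 -m creep '{"commands":[[[0,0,0.001],[0,0,0],1],[[0,0,0.002],[0,0,0],1],[[0,0,0.003],[0,0,0],1],[[0,0,0.003],[0,0,0],1]]}'
```

```text
clock: 7.13
position: [0.4621, -0.0117, 0.0542]
orientation: [-0.003, 0.645, 0.764, -0.001]
ft_force: [-0.1, 0.1, -2.3]
grip_width: 0.0164
grip_force: 41.7
clock: 7.47
position: [0.4626, -0.0117, 0.0527]
orientation: [-0.002, 0.645, 0.764, -0.001]
ft_force: [-1.4, 1.5, 5.5]
grip_width: 0.0166
grip_force: 42.6
```

```bash
python3 -m creep '{"commands":[[[0,0,0.001],[0,0,0],1],[[0,0,0.002],[0,0,0],1],[[0,0,0.002],[0,0,0],1]]}'; python3 - <<'E'
from h import *
go([.4636,-.0127,.051],target(9.75,0)); print(arm.state()["ft_torque"])
E
```

```text
clock: 7.72
position: [0.4627, -0.0117, 0.0527]
orientation: [-0.002, 0.645, 0.764, -0.001]
ft_force: [-7.1, 2.8, 26.8]
grip_width: 0.0163
grip_force: 45.6
shift [-0.0012, 0.0008, 0.0016] turn [-0.2, -0.1, -0.0] at [ 0.4627 -0.0117  0.0527] 7.7167 w 0.0163 f [-7.1  2.8 26.8]
[0.03738234 1.10421895 0.01272423]
```

Firmly on the floor. Ease off, open, and retreat.

```bash
python3 -m creep '{"commands":[[[0,0,-0.002],[0,0,0],1],[[0,0,-0.003],[0,0,0],0.3],[[0,0,-0.003],[0,0,0],0],[[0,0,-0.003],[0,0,0],0],[[0,0,-0.003],[0,0,0],0],[[0,0,-0.01],[0,0,0],0],[[0,0,-0.03],[0,0,0],0],[[0,0,-0.06],[0,0,0],0],[[0,0,-0.1],[0,0,0],-1],[[0,0,-0.14],[0,0,0],-1],[[0,0,-0.14],[0,0,0],-1]]}'; python3 - <<'E'
from h import *
go([.482,-.312,.15],target(0.7,0))
E
```

```text
clock: 8.63
position: [0.4684, -0.0126, 0.1974]
orientation: [0.003, 0.645, 0.764, 0.003]
ft_force: [1.0, -0.3, 0.2]
grip_width: 0.077
grip_force: 0.0
shift [-0.2973, -0.0374, 0.0476] turn [0.5, 0.0, 9.0] at [ 0.4684 -0.0126  0.1974] 8.6333 w 0.077 f [ 1.  -0.3  0.2]
```

```bash
python3 -m creep '{"commands":[[[-0.0375,-0.004,0],[0,0,1.1],-1],[[-0.075,-0.008,0],[0,0,2.3],-1],[[-0.11,-0.013,0],[0,0,3.4],-1],[[-0.15,-0.017,0],[0,0,4.5],-1],[[-0.19,-0.022,0.01],[0,0,5.7],-1],[[-0.225,-0.027,0.02],[0,0,6.8],-1],[[-0.26,-0.031,0.03],[0,0,8],-1],[[-0.298,-0.036,0.047],[0,0,9],-1],[[-0.298,-0.036,0.047],[0.3,0,9],-1],[[-0.298,-0.036,0.047],[0.5,0,9],-1]]}'; python3 - <<'E'
from h import *
go([.484,-.313,.006],target(0.7,0))
for c in("scene","top"):
    im=arm.snapshot(c)[:,:,::-1]
    if c=="scene": a=im[105:255,215:415]
    else: b=im[130:280,195:395]
    for l in("strip","stand","clamp"): print(c,l,[(np.round(d["point"],1).tolist(),round(d["p"],2),ray(c,d["point"],{"strip":.048}.get(l,0)).round(3)) for d in arm.tip_of(c,l)[:2]])
cv2.imwrite("pics/after.png",np.hstack([cv2.resize(a,(400,300),interpolation=cv2.INTER_CUBIC),cv2.resize(b,(400,300),interpolation=cv2.INTER_CUBIC)]))
E
```

```text
clock: 9.47
position: [0.4768, -0.3134, 0.1411]
orientation: [-0.007, 0.704, 0.71, -0.005]
ft_force: [0.1, 0.7, 0.2]
grip_width: 0.0855
grip_force: 0.0
shift [-0.0, 0.0094, 0.135] turn [-0.9, -0.1, -0.2] at [ 0.4768 -0.3134  0.1411] 9.4667 w 0.0855 f [0.1 0.7 0.2]
scene strip [([293.9, 233.1], 0.72, array([ 0.46 , -0.018,  0.048]))]
scene stand [([293.9, 241.1], 0.93, array([ 0.462, -0.027,  0.   ]))]
scene clamp [([315.4, 184.0], 0.95, array([ 0.487, -0.245,  0.   ]))]
top strip [([244.6, 228.5], 0.67, array([ 0.444, -0.016,  0.048])), ([327.7, 211.8], 0.18, array([ 0.483, -0.229,  0.048]))]
top stand [([241.0, 220.7], 0.82, array([ 0.468, -0.005,  0.   ]))]
top clamp [([328.6, 210.6], 0.67, array([ 0.49, -0.24,  0.  ])), ([244.1, 226.8], 0.15, array([ 0.451, -0.013,  0.   ]))]
```

View pics/after.png

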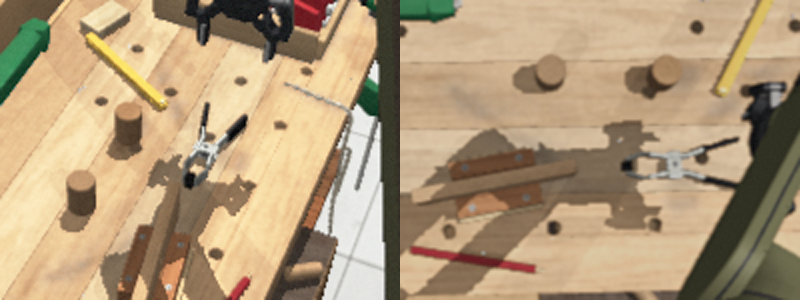

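The strip stands in the groove, lined up and released. Now down over the clamp's handles.

```bash
python3 -m creep '{"commands":[[[0,0.009,0.02],[-0.9,0,-0.2],-1],[[0,0.009,0.05],[-0.9,0,-0.2],-1],[[0,0.009,0.08],[-0.9,0,-0.2],-1],[[0,0.008,0.1],[-0.9,0,-0.2],-1],[[0,0.008,0.115],[-0.9,0,-0.2],-1],[[0,0.008,0.125],[-0.9,0,-0.2],-1],[[0,0.008,0.135],[-0.9,0,-0.2],-1],[[0,0.008,0.135],[-0.9,0,-0.2],-1]]}'; python3 - <<'E'
from h import *
go([.484,-.313,.006],target(0.7,0))
E
```

```text
clock: 10.53
position: [0.4833, -0.3108, 0.0061]
orientation: [-0.001, 0.701, 0.713, 0.001]
ft_force: [0.6, 0.5, 0.7]
grip_width: 0.0855
grip_force: 0.0
shift [-0.0023, 0.0007, 0.0001] turn [-0.0, -0.1, 0.2] at [ 0.4833 -0.3108  0.0061] 10.5333 w 0.0855 f [0.6 0.5 0.7]
```

Close in stages, starting to about 50 mm.

```bash
python3 -m creep '{"commands":[[[-0.002,0,0],[0,0,0],-0.6],[[-0.002,0,0],[0,0,0],-0.4],[[-0.002,0,0],[0,0,0],-0.2],[[-0.002,0,0],[0,0,0],-0.1],[[-0.002,0,0],[0,0,0],-0.1],[[-0.002,0,0],[0,0,0],-0.1]]}' 60; python3 - <<'E'
from h import *
go([.484,-.313,.006],target(0.7,0)); print(arm.state()["grip_force"])
E
```

```text
clock: 11.03
position: [0.4861, -0.3152, 0.0102]
orientation: [0.003, 0.702, 0.713, 0.001]
ft_force: [1.3, 0.9, 8.3]
grip_width: 0.0468
grip_force: 8.7
shift [0.0022, -0.0021, 0.0042] turn [0.4, 0.2, 0.2] at [ 0.4861 -0.3152  0.0102] 11.0333 w 0.0468 f [1.3 0.9 8.3]
8.68946979608154
```

```bash
python3 -m creep '{"commands":[[[0,0,-0.002],[0,0,0],0],[[0,0,-0.003],[0,0,0],0.15],[[0,0,-0.004],[0,0,0],0.3],[[0,0,-0.005],[0,0,0],0.45],[[0,0,-0.006],[0,0,0],0.6],[[0,0,-0.006],[0,0,0],0.6],[[0,0,-0.006],[0,0,0],0.6]]}' 60; python3 - <<'E'
from h import *
go([.484,-.313,.006],target(0.7,0)); s=arm.state();print(s["grip_force"])
im=arm.snapshot("scene")[:,:,::-1]; a=im[120:240,235:395]
cv2.imwrite("pics/squeeze.png",cv2.resize(a,(640,480),interpolation=cv2.INTER_CUBIC))
E
```

```text
clock: 11.62
position: [0.4835, -0.3134, 0.0131]
orientation: [-0.0, 0.702, 0.713, 0.001]
ft_force: [0.2, -0.0, -0.5]
grip_width: 0.0173
grip_force: 12.5
shift [0.0004, 0.0005, 0.0071] turn [0.1, -0.1, 0.2] at [ 0.4835 -0.3134  0.0131] 11.6167 w 0.0173 f [ 0.2 -0.  -0.5]
12.50229465222219
```

View pics/squeeze.png

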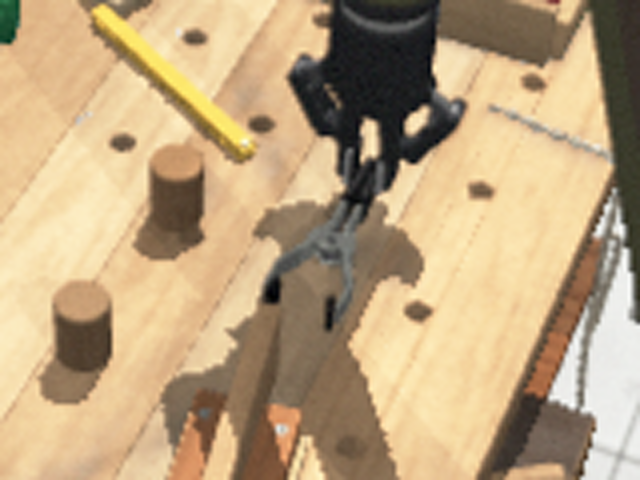

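Clamp is squeezed wide open (17 mm), gaping toward the strip. Full grip, then a straight lift.

```bash
python3 -m creep '{"commands":[[[0,0,0],[0,0,0],1],[[0,0,0],[0,0,0],1],[[0,0,0],[0,0,0],1],[[0,0,0],[0,0,0],1],[[0,0,-0.01],[0,0,0],1],[[0,0,-0.025],[0,0,0],1],[[0,0,-0.04],[0,0,0],1],[[0,0,-0.06],[0,0,0],1],[[0,0,-0.06],[0,0,0],1],[[0,0,-0.06],[0,0,0],1],[[0,0,-0.06],[0,0,0],1]]}' 60; python3 - <<'E'
from h import *
go([.484,-.313,.06],target(0.7,0)); s=arm.state();print(s["grip_force"])
K={}
for c in("scene","top"):
    im=arm.snapshot(c)[:,:,::-1]
    K[c]=im[120:270,200:400] if c=="scene" else im[130:280,205:405]
    for l in("clamp","jaw_fixed","jaw_moving"): print(c,l,[(np.round(d["point"],1).tolist(),round(d["p"],2),ray(c,d["point"],.055).round(3)) for d in arm.tip_of(c,l)[:2]])
cv2.imwrite("pics/lift.png",np.hstack([cv2.resize(K[c],(400,300),interpolation=cv2.INTER_CUBIC) for c in K]))
E
```

```text
clock: 12.58
position: [0.4833, -0.3134, 0.0732]
orientation: [0.0, 0.702, 0.713, 0.001]
ft_force: [-0.1, 0.0, -2.8]
grip_width: 0.0144
grip_force: 58.6
shift [0.0003, 0.0007, 0.0132] turn [0.1, -0.1, 0.2] at [ 0.4833 -0.3134  0.0732] 12.5833 w 0.0144 f [-0.1  0.  -2.8]
58.56341123544553
scene clamp [([316.7, 172.4], 0.75, array([ 0.485, -0.239,  0.055]))]
scene jaw_fixed [([304.8, 180.1], 0.6, array([ 0.504, -0.197,  0.055]))]
scene jaw_moving [([315.6, 184.7], 0.61, array([ 0.47 , -0.193,  0.055])), ([286.3, 326.8], 0.16, array([0.37 , 0.231, 0.055]))]
top clamp [([332.3, 210.1], 0.74, array([ 0.486, -0.239,  0.055]))]
top jaw_fixed [([307.5, 199.0], 0.57, array([ 0.516, -0.177,  0.055]))]
top jaw_moving [([309.2, 222.6], 0.68, array([ 0.455, -0.179,  0.055]))]
```

View pics/lift.png

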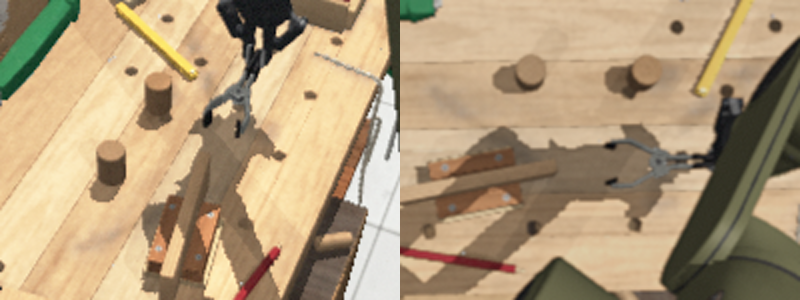

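Clamp is up and gaping, with the strip still standing. I'll triangulate the jaw tips (top crop (614,146),(612,182); scene crop (207,118),(238,128)) and the pivot.

```bash
python3 - <<'E'
from h import *
def P(c):
    K,R,t=cal(c); return K@np.c_[R,t]
def tri(a,b):
    X=cv2.triangulatePoints(P("top"),P("scene"),np.array(a,float),np.array(b,float)).ravel(); return (X[:3]/X[3]).round(4)
for n,a,b in(("tipU",(311.75,202.7),(303.3,178.8)),("tipL",(310.7,220.8),(318.8,183.8)),("pivot",(333.25,212.25),(318.3,168.3)),("dogtopL check .056",((261.5)/4-.5+205,181.5/4-.5+120),(142.5/4-.5+220,240.5/4-.5+135)),("pivot0 check .026",(510.5/4-.5+205,369.5/4-.5+120),(393.5/4-.5+220,175.5/4-.5+135)),
 ("jaws0 check .024",(411.5/4-.5+205,371.5/4-.5+120),(357.5/4-.5+220,243.5/4-.5+135))): print(n,tri(a,b))
E
```

```text
tipU [ 0.5043 -0.1852  0.0714]
tipL [ 0.4575 -0.1806  0.077 ]
pivot [ 0.4798 -0.2374  0.0751]
dogtopL check .056 [ 0.6033 -0.0829  0.0631]
pivot0 check .026 [ 0.4825 -0.2444  0.0266]
jaws0 check .024 [ 0.4837 -0.1806  0.0169]
```

```bash
python3 - <<'E'
from h import *
go([.5107,-.2893,.061],target(9.75,0))
E
```

```text
shift [0.0237, 0.0276, 0.0119] turn [0.1, -0.1, -8.9] at [ 0.4835 -0.3135  0.0728] 12.9833 w 0.0142 f [ 0.4  0.8 -1.6]
```

```bash
python3 -m creep '{"commands":[[[0.005,0.006,0.003],[0,0,-1.5],1],[[0.01,0.012,0.006],[0,0,-3],1],[[0.015,0.018,0.009],[0,0,-5],1],[[0.02,0.023,0.012],[0,0,-7],1],[[0.0237,0.0276,0.012],[0,0,-8.9],1],[[0.0237,0.0276,0.012],[0,0,-8.9],1],[[0.0237,0.0276,0.012],[0,0,-8.9],1]]}'; python3 - <<'E'
from h import *
go([.4989,-.2204,.061],target(9.75,0))
K={}
for c in("scene","top"):
    im=arm.snapshot(c)[:,:,::-1]
    K[c]=im[150:255,235:375] if c=="scene" else im[160:265,220:360]
cv2.imwrite("pics/align.png",np.hstack([cv2.resize(K[c],(400,300),interpolation=cv2.INTER_CUBIC) for c in K]))
E
```

```text
clock: 13.57
position: [0.5114, -0.289, 0.0613]
orientation: [0.0, 0.644, 0.765, 0.001]
ft_force: [-0.7, -0.1, -0.4]
grip_width: 0.0147
grip_force: 58.6
shift [0.0697, -0.0006, 0.0004] turn [0.1, -0.0, 0.1] at [ 0.5114 -0.289   0.0613] 13.5667 w 0.0147 f [-0.7 -0.1 -0.4]
```

View pics/align.png

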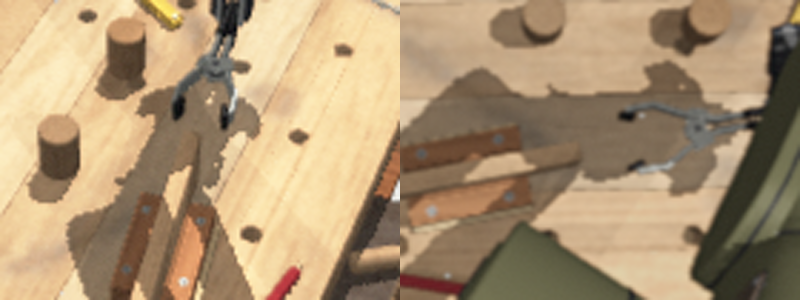

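The clamp is lined up with the strip end, perhaps a few mm toward +x. I've used all my picture views, so from here I check numerically with the networks and segmentation.

```bash
cat > m.py <<'E'
from h import *
from scipy.optimize import least_squares
u=np.array([-np.sin(np.radians(9.75)),np.cos(np.radians(9.75)),0]); n=np.array([u[1],-u[0],0]); S0=np.array([.4633,-.0127,0])
def P(c):
    K,R,t=cal(c); return K@np.c_[R,t]
def tri(a,b):
    X=cv2.triangulatePoints(P("top"),P("scene"),np.array(a,float),np.array(b,float)).ravel(); return X[:3]/X[3]
out={}
for k in range(3):
    for c in("top","scene"):
        im=arm.snapshot(c)
        for l in("clamp","jaw_fixed","jaw_moving"):
            d=arm.tip_of(c,l)
            if d and d[0]["p"]>.4: out.setdefault((c,l),[]).append(d[0]["point"])
        np.save(c+".npy",im)
for l in("clamp","jaw_fixed","jaw_moving"):
    if ("top",l) in out and ("scene",l) in out:
        X=tri(np.median(out["top",l],0),np.median(out["scene",l],0)); d=X-S0
        print(l,X.round(4),"along %.4f lateral %.4f"%(d@u,d@n))
# jaw pad blobs: dark low-saturation pixels near expected jaw locations
p,r=pose(); J=p+.140*r.as_matrix()[:,0]
for c in("top","scene"):
    im=np.load(c+".npy"); g=im.max(2); e=proj(c,[J[0],J[1],.055]); 
    m=((g<45)*255).astype(np.uint8); nn,_,st,ce=cv2.connectedComponentsWithStats(m)
    print(c,"expect",e.round(1),[(ce[i].round(1).tolist(),int(st[i,4])) for i in range(1,nn) if st[i,4]>4 and np.hypot(*(ce[i]-e))<30])
print("strip end top proj",{c:proj(c,S0-.1025*u+[0,0,.084]).round(1).tolist() for c in("top","scene")})
E
python3 m.py
```

```text
clamp [ 0.5011 -0.209   0.0611] along -0.1998 lateral 0.0040
jaw_fixed [ 0.5081 -0.1462  0.0757] along -0.1392 lateral 0.0216
jaw_moving [ 0.4649 -0.1521  0.0706] along -0.1377 lateral -0.0220
top expect [297.9 210.3] [([299.0, 200.4], 8)]
scene expect [304.1 192.9] [([297.3, 187.1], 22), ([313.5, 192.0], 10)]
strip end top proj {'top': [283.8, 212.0], 'scene': [301.4, 196.1]}
```

```bash
cat > prof.py <<'E'
from m import *
L=np.arange(-30,31,2)/1000.
for c in("top","scene"):
    im=np.load(c+".npy").astype(np.float32)
    acc=[]
    for a in np.arange(-.098,-.06,.004):
        q=np.array([proj(c,S0+a*u+l*n+[0,0,.084]) for l in L],np.float32)
        acc.append(cv2.remap(im,q[None,:,0],q[None,:,1],cv2.INTER_LINEAR)[0])
    A=np.mean(acc,0); print(c); print([(int(l*1000),int(v[0]),int(v[2])) for l,v in zip(L,A)])
E
python3 prof.py | tail -4
```

```text
top
[(-30, 154, 106), (-28, 150, 105), (-26, 146, 103), (-24, 141, 99), (-22, 136, 96), (-20, 132, 93), (-18, 127, 90), (-16, 121, 85), (-14, 111, 77), (-12, 96, 63), (-10, 91, 56), (-8, 103, 62), (-6, 119, 72), (-4, 126, 77), (-2, 128, 78), (0, 130, 79), (2, 132, 81), (4, 134, 82), (6, 133, 82), (8, 126, 81), (10, 117, 79), (12, 113, 79), (14, 113, 80), (16, 114, 81), (18, 114, 81), (20, 113, 80), (22, 112, 79), (24, 113, 79), (26, 114, 80), (28, 115, 81), (30, 115, 81)]
scene
[(-30, 132, 88), (-28, 134, 89), (-26, 136, 91), (-24, 136, 92), (-22, 135, 91), (-20, 134, 90), (-18, 132, 88), (-16, 125, 83), (-14, 115, 74), (-12, 108, 67), (-10, 115, 69), (-8, 135, 80), (-6, 143, 84), (-4, 140, 83), (-2, 140, 84), (0, 142, 84), (2, 142, 84), (4, 143, 85), (6, 141, 87), (8, 135, 88), (10, 132, 89), (12, 131, 89), (14, 131, 88), (16, 131, 88), (18, 132, 89), (20, 133, 89), (22, 134, 90), (24, 134, 90), (26, 132, 89), (28, 131, 88), (30, 129, 86)]
```

The strip top is centred on the groove line (±8 mm), and the jaws are at ±22 mm. Lower 10 mm and advance 68 mm.

```bash
python3 -m creep '{"commands":[[[0,0,0.005],[0,0,0],1],[[0.005,0,0.01],[0,0,0],1],[[0.014,0,0.01],[0,0,0],1],[[0.022,0,0.01],[0,0,0],1],[[0.03,0,0.01],[0,0,0],1],[[0.038,0,0.01],[0,0,0],1],[[0.046,0,0.01],[0,0,0],1],[[0.054,0,0.01],[0,0,0],1],[[0.061,0,0.01],[0,0,0],1],[[0.068,0,0.01],[0,0,0],1],[[0.068,0,0.01],[0,0,0],1],[[0.068,0,0.01],[0,0,0],1]]}'; python3 prof.py | sed 's/), (/)(/g'; python3 -c "
from h import *
go([.4989,-.2204,.051],target(9.75,0)); print(arm.state()['grip_force'],arm.state()['ft_torque'])"
```

```text
clock: 17.07
position: [0.4994, -0.2221, 0.0516]
orientation: [0.0, 0.644, 0.765, 0.001]
ft_force: [0.3, -0.3, -2.6]
grip_width: 0.0146
grip_force: 58.5
clamp [ 0.4878 -0.1397  0.0521] along -0.1293 lateral 0.0027
jaw_fixed [ 0.4927 -0.0772  0.0767] along -0.0686 lateral 0.0180
jaw_moving [ 0.4552 -0.0865  0.0585] along -0.0714 lateral -0.0205
top expect [271.6 215.4] [([272.5, 205.5], 8)]
scene expect [298.4 211.4] [([291.4, 208.0], 22)([307.5, 213.0], 10)]
strip end top proj {'top': [283.8, 212.0], 'scene': [301.4, 196.1]}
top
[(-30, 160, 123)(-28, 145, 122)(-26, 131, 110)(-24, 112, 88)(-22, 99, 71)(-20, 100, 69)(-18, 108, 75)(-16, 113, 79)(-14, 106, 73)(-12, 92, 61)(-10, 87, 53)(-8, 97, 58)(-6, 113, 68)(-4, 120, 73)(-2, 122, 74)(0, 125, 76)(2, 127, 78)(4, 129, 79)(6, 128, 79)(8, 124, 79)(10, 115, 78)(12, 112, 79)(14, 110, 78)(16, 103, 72)(18, 91, 64)(20, 80, 58)(22, 75, 57)(24, 82, 68)(26, 99, 84)(28, 110, 88)(30, 114, 84)]
scene
[(-30, 166, 149)(-28, 119, 102)(-26, 104, 86)(-24, 105, 82)(-22, 115, 84)(-20, 128, 89)(-18, 130, 89)(-16, 123, 82)(-14, 111, 73)(-12, 101, 63)(-10, 105, 64)(-8, 122, 72)(-6, 130, 77)(-4, 133, 79)(-2, 136, 80)(0, 138, 82)(2, 140, 83)(4, 140, 84)(6, 135, 85)(8, 124, 85)(10, 116, 84)(12, 101, 77)(14, 84, 69)(16, 74, 66)(18, 72, 68)(20, 83, 78)(22, 105, 93)(24, 124, 102)(26, 130, 94)(28, 131, 88)(30, 132, 87)]
shift [0.0021, -0.0001, 0.0005] turn [0.1, -0.0, 0.0] at [ 0.4994 -0.2224  0.0515] 18.2667 w 0.0146 f [-0.5 -0.1 -1.2]
58.54200707632117 [-0.0841262   0.03407833  0.02083363]
```

Lower 6 mm for height margin, let it settle, and hand in.

```bash
python3 -m creep '{"commands":[[[0,0,0.003],[0,0,0],1],[[0,0,0.006],[0,0,0],1],[[0,0,0.006],[0,0,0],1],[[0,0,0.006],[0,0,0],1],[[0,0,0.006],[0,0,0],1],[[0,0,0.006],[0,0,0],1],[[0,0,0.006],[0,0,0],1],[[0,0,0.006],[0,0,0],1]]}'; python3 -c "
from workcell import arm
print(arm.hand_in())"
```

```text
clock: 18.93
position: [0.4995, -0.2225, 0.0456]
orientation: [0.0, 0.644, 0.765, 0.001]
ft_force: [0.9, 0.8, -2.9]
grip_width: 0.0145
grip_force: 58.6
the job is handed in; nothing more can be done
None
```

I handed the job in at 18.9 s: the strip stands on edge in the groove, and the gripper is holding the clamp wide open around the strip's -y end, clear of the wood by my measurements. The hand-in call gave no verdict, so I don't know whether it was judged a pass.

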